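# Nest the wash cups in the caddy and shut its cover

## Robot

A 6-joint arm with a two-finger parallel gripper is mounted at the origin on the work surface. World frame = base frame: x ahead of the robot, y to its left, z up, the work surface at z = 0. Lengths are in m, angles in rad, forces in N, time in s.
With the tool pointing down it reaches from about 0.3 to 0.775 m from the base axis. Payload 14.6 kg.
Tool frame: the origin (TCP) lies on the centre line of the jaws, within the pads' length; the fingertips stand 19 mm ahead of it and the grasp point (between the pads) is the TCP; z points along the fingers, y is the line along which they close (so a half turn about z gives the same grasp; the last joint's range is limited). The gripper opens to 94 mm and grips with 3 to 60 N. Pads are 16 mm wide; open, the fingers measure 119 mm over their backs; the gripper's body (75 mm by 177 mm) begins 78 mm behind the grasp point.
Start: joints at [1.064, 0.3, 1.521, -0, 1.321, -0.067], TCP at [0.234, 0.498, 0.224] pointing down, gripper open.
Joint ranges: [-3.03, 3.03], [-0.79, 2.21], [0.23, 2.52], [-1.04, 4.18], [0, 3.07], [-2.55, 2.55]. Speed limits (rad/s): [2.22, 2.22, 2.57, 3.14, 3.14, 3.14].

## Interface

Orientations are given as [roll, pitch, yaw] about the fixed x, y, z axes, in that order (R = Rz(yaw) Ry(pitch) Rx(roll)).
In Python, from station import get_obs, camera, workorder gives the robot as it stands.
- The arm moves only by the tool play_rows, never from a script. Its argument "motion" is a list that holds one entry, the list of rows, each a list of 7 numbers: the shift along the tool's x, y, z as a fraction of full scale, then the turn, a rotation vector about the tool's x, y, z as a fraction of full scale, then the opening, from -1 (shut) to 1 (fully open). In form: [[[x, y, z, ax, ay, az, grip], ...]]. A call has 1 to 10 rows; each row is the pose to reach, as a shift and turn from the pose commanded when the call began, along the tool's axes at that moment, turning the shorter way round; what a row does not reach only later rows make up. Full scale, the value 1, is 0.25 m for a shift and 2 pi rad for a turn. A row lasts 1/10 s, in which the tool goes at most 50 mm and 8.59 degrees, less where a joint would pass 70% of its speed; a pose out of reach is approached as far as the arm can. A call with a number of a shift or a turn outside -1 to 1 is refused whole. A call with a gripper value outside its range is refused whole. The fingers move at their own pace and stop on an object; "grip_force" is the grip in N (left out, the last holds). Time passes only in rows, so rows that repeat a pose let the fingers close. It gives the time, the measured TCP pose, the force, the opening and the grip force at its end, in the units of the state.
- get_obs(): the state, without advancing time (a new reading comes with each control period).
- camera(name): name is "scene" or "side" or "wrist"; returns a dict with "frame" (384x512x3 uint8, red, green, blue), "z_map" (384x512 float32, m along the optical axis (not along the pixel's ray), 0 where there is no reading), "camera_matrix" (3x3 intrinsics, pixels), "T" (4x4, takes a point from camera to world coordinates); the wrist camera has in their place "T_tool_cam" (4x4, takes a point from camera to tool coordinates, whose origin is the TCP and whose axes are the flange's). Camera axes: x right, y up, looking along -z (the intrinsics and any distortion apply to the point x, -y, -z); pixel columns grow to the right and rows downward; lengths in m; the calibration is good to about 2 mm. A picture is of the moment at which its call begins: read the wrist's pose just before it.
- workorder.hand_in(): hands the job in; it is judged then, once.
The state is a dict: "time_s": time; "qpos": joint angles; "joint_vel": joint speeds; "tau": joint torques, N m; "ee_pos": TCP position; "eef_rot": TCP orientation; "force": force on the tool from outside, world axes, zero at the start; "moment": the same for the moment, N m; "grip_width": finger opening in m; "grip_force": force on a finger pad.
Only numpy, scipy, OpenCV 4.12 (cv2) and the standard library are available. Lean on these libraries where they do the work, as an engineer would, in place of code of your own. Each camera call takes 0.05 s, during which the arm holds its last target. There are 200 camera calls.

## Task

Put the white cups away: slide the cover of the clear caddy open and nest all the cups that are out on the ledge inside the caddy in size order, the widest standing upright on the caddy floor and each smaller one fully down inside the next larger. Then slide the cover fully shut over them, and leave the other things on the ledge where they are.

Things in the scene. Friction and masses are not known exactly. Their poses are not given: they have to be found in the camera images.
- caddy: clear acrylic caddy, an open-topped box 196 x 196 mm and 122 mm high, walls and floor 6 mm thick, fixed to the ledge. Origin: centre of its underside; z up; the cover slides along its +x. Two aluminium rails (up to 130 mm high, 7 mm wide, just outside the walls, at y = +-102 mm) run along both sides and on 290 mm past the origin towards +x
- caddy_floor (a point): centre of the caddy's inner floor (6 mm above the ledge); the inside is 184 x 184 mm
- cover (a joint): flat wooden sliding cover (194 x 196 x 5 mm, underside 122 mm above the ledge) on top of the caddy: 0 = fully shut, 0.18 m = fully open, pushed along the caddy's +x onto the rails; about 2 N of friction, stays where it is left
- cover_grip (a point): middle of the wooden rib on the cover, to grip or push: 12 mm thick (along the slide), 70 mm long (across), standing 30 mm above the cover, its top 15 mm above this point. It sits 75 mm from the cover's centre, on the edge nearest the robot
- cup1: white plastic cup, size 1 of 5 (1 is the widest): outer diameter 108 mm at the rim and 102 mm at the foot, wall 3 mm, base 7 mm thick, 55 mm high to the rim (all five equally high), with one flat upright tab handle on its rim at the cup's own -x side. Origin: centre of the underside, z up. May be absent
- cup1_tab (a point): centre of cup 1's tab: 9 mm thick (radially, along the cup's x), 20 mm wide (along its y), standing from 53 to 81 mm above the cup's underside, 55.5 mm from the cup's axis and 67 mm up. The tab juts 6 mm outside the rim; when cups are nested the tabs must point different ways to leave room for the fingers
- cup2: white plastic cup, size 2 of 5 (1 is the widest): outer diameter 93 mm at the rim and 87 mm at the foot, wall 3 mm, base 7 mm thick, 55 mm high to the rim (all five equally high), with one flat upright tab handle on its rim at the cup's own -x side. Origin: centre of the underside, z up. May be absent
- cup2_tab (a point): centre of cup 2's tab: 9 mm thick (radially, along the cup's x), 20 mm wide (along its y), standing from 53 to 81 mm above the cup's underside, 48 mm from the cup's axis and 67 mm up. The tab juts 6 mm outside the rim; when cups are nested the tabs must point different ways to leave room for the fingers
- cup3: white plastic cup, size 3 of 5 (1 is the widest): outer diameter 78 mm at the rim and 72 mm at the foot, wall 3 mm, base 7 mm thick, 55 mm high to the rim (all five equally high), with one flat upright tab handle on its rim at the cup's own -x side. Origin: centre of the underside, z up. May be absent
- cup3_tab (a point): centre of cup 3's tab: 9 mm thick (radially, along the cup's x), 20 mm wide (along its y), standing from 53 to 81 mm above the cup's underside, 40.5 mm from the cup's axis and 67 mm up. The tab juts 6 mm outside the rim; when cups are nested the tabs must point different ways to leave room for the fingers
- cup4: white plastic cup, size 4 of 5 (1 is the widest): outer diameter 63 mm at the rim and 57 mm at the foot, wall 3 mm, base 7 mm thick, 55 mm high to the rim (all five equally high), with one flat upright tab handle on its rim at the cup's own -x side. Origin: centre of the underside, z up. May be absent
- cup4_tab (a point): centre of cup 4's tab: 9 mm thick (radially, along the cup's x), 20 mm wide (along its y), standing from 53 to 81 mm above the cup's underside, 33 mm from the cup's axis and 67 mm up. The tab juts 6 mm outside the rim; when cups are nested the tabs must point different ways to leave room for the fingers
- cup5: white plastic cup, size 5 of 5 (1 is the widest): outer diameter 48 mm at the rim and 42 mm at the foot, wall 3 mm, base 7 mm thick, 55 mm high to the rim (all five equally high), with one flat upright tab handle on its rim at the cup's own -x side. Origin: centre of the underside, z up. May be absent
- cup5_tab (a point): centre of cup 5's tab: 9 mm thick (radially, along the cup's x), 20 mm wide (along its y), standing from 53 to 81 mm above the cup's underside, 25.5 mm from the cup's axis and 67 mm up. The tab juts 6 mm outside the rim; when cups are nested the tabs must point different ways to leave room for the fingers
- saucer: bystander: white ceramic saucer, 130 mm across, loose; origin: underside centre
- brush: bystander: yellow handled brush, 220 mm long, lying loose; origin: underside centre
- soap_bar: bystander: yellow bar of soap, 60 x 90 x 30 mm, loose; origin: underside centre
There are look-alikes about, which are no part of the job. What is shaped like the cup3 but blue or orange is not meant.

How it is judged:
By the outcome, as a careful person would: the job done as asked, in the order asked, and still so for the second after the job is handed in, with the robot touching nothing.
Of cup1, cup2, cup3, cup4, cup5 only 3 to 5 are there at a start; the rules pass over those that are not, and their reading is None.
At some moment in a run one of cup1, cup2, cup3, cup4, cup5 may be knocked a few centimetres aside while the robot is not near it.
It also fails if it takes over 210 s, if anything falls off the work surface, if the arm or the gripper's body presses on something with over 40 N, if the wrist force passes 120 N, or if a joint passes its speed limit or range.

## Working session

There is one attempt and no reset: what is moved stays moved. The work goes in short steps, Python scripts to look and compute and a tool call to move; the robot and the scene stay as the last step left them, time stands still between calls to the robot, and variables do not carry over. Pictures are saved under pics/ and viewed, at most 14 in all, crops included, and the job is handed in when it is done.

Besides the shell and the picture viewer there is one more tool, called after "Call:" as a command line: name --argument value ..., lists and objects as JSON in quotes. play_rows: Moves the arm, as the interface text tells. Its arguments: {"type":"object","properties":{"motion":{"type":"array"},"grip_force":{"type":"number"}},"required":["motion"]}

```bash
ls; mkdir -p pics; cat > h.py <<'E'
import numpy as np, cv2
from station import get_obs, camera, workorder
from scipy.spatial.transform import Rotation as R
def T_of(o):
    T=np.eye(4);T[:3,:3]=R.from_euler('xyz',o['eef_rot']).as_matrix();T[:3,3]=o['ee_pos'];return T
def grab(n):
    o=get_obs();c=camera(n)
    if n=='wrist': c['T']=T_of(o)@c['T_tool_cam']
    return c
def cloud(c):
    z=c['z_map'];K=c['camera_matrix'];v,u=np.indices(z.shape)
    P=np.stack([(u-K[0,2])/K[0,0]*z,-(v-K[1,2])/K[1,1]*z,-z],-1)
    return P@c['T'][:3,:3].T+c['T'][:3,3]
E
python3 - <<'E'
from h import *
o=get_obs();print({k:np.round(v,3).tolist() for k,v in o.items()})
ims=[]
for n in ['scene','side','wrist']:
    c=grab(n);cv2.imwrite(f'pics/{n}0.png',cv2.cvtColor(c['frame'],cv2.COLOR_RGB2BGR));np.savez(f'{n}0.npz',**c)
    print(n,c['T'].round(3).tolist(),c['camera_matrix'].round(1).tolist(),(c['z_map']>0).mean(), [k for k in c])
E
```

```text
pics
{'time_s': 0.0, 'qpos': [1.064, 0.3, 1.522, -0.0, 1.321, -0.067], 'joint_vel': [-0.0, -0.001, -0.0, 0.001, -0.001, -0.0], 'tau': [-0.0, -53.181, -35.274, 0.071, 0.024, -0.0], 'ee_pos': [0.234, 0.497, 0.224], 'eef_rot': [-3.14, -0.0, 2.702], 'force': [0.708, -0.4, 1.003], 'moment': [0.027, 0.0, -0.03], 'grip_force': 0.0, 'grip_width': 0.094}
scene [[0.878, -0.406, 0.252, 0.809], [0.478, 0.739, -0.475, -0.5], [0.007, 0.538, 0.843, 1.009], [0.0, 0.0, 0.0, 1.0]] [[361.0, 0.0, 253.2], [0.0, 361.0, 188.8], [0.0, 0.0, 1.0]] 0.9960683186848959 ['frame', 'z_map', 'camera_matrix', 'T']
side [[0.912, 0.317, -0.261, 0.239], [-0.411, 0.716, -0.565, -0.575], [0.008, 0.622, 0.783, 0.901], [0.0, 0.0, 0.0, 1.0]] [[348.1, 0.0, 251.0], [0.0, 348.1, 191.7], [0.0, 0.0, 1.0]] 0.9958953857421875 ['frame', 'z_map', 'camera_matrix', 'T']
wrist [[0.426, -0.88, -0.21, 0.174], [0.905, 0.415, 0.1, 0.527], [-0.001, -0.233, 0.973, 0.385], [0.0, 0.0, 0.0, 1.0]] [[314.5, 0.0, 259.3], [0.0, 314.5, 190.3], [0.0, 0.0, 1.0]] 0.9960276285807291 ['frame', 'z_map', 'camera_matrix', 'T_tool_cam', 'T']
```

View pics/scene0.png

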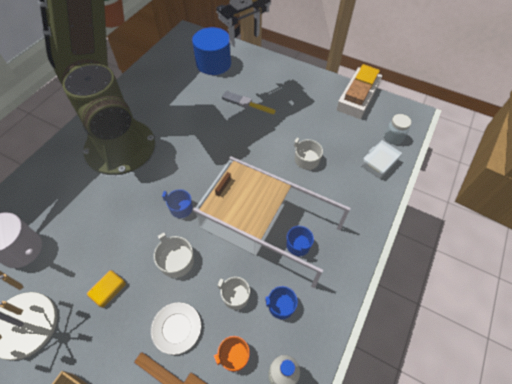

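View pics/side0.png

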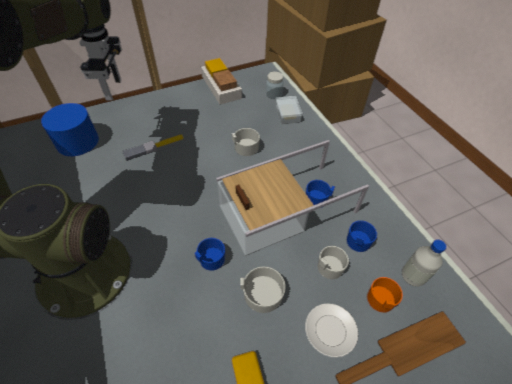

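Three white cups: scene pixels (174,257) large, (308,153), (235,293). The caddy with its rib is at (223,184), and a white jar is at (400,125). Blue and orange cups are look-alikes. Next I'll measure from depth.

```bash
cat >> h.py <<'E'
def circfit(p):
    A=np.c_[2*p,np.ones(len(p))];b=(p**2).sum(1);s=np.linalg.lstsq(A,b,rcond=None)[0]
    return s[:2],np.sqrt(s[2]+s[0]**2+s[1]**2)
def cup(c,cx,cy,r=0.08):
    """rim circle and tab direction from the cloud around (cx,cy)"""
    P=cloud(c);f=cv2.cvtColor(c['frame'],cv2.COLOR_RGB2HSV)
    m=(np.hypot(P[...,0]-cx,P[...,1]-cy)<r)&(f[...,1]<70)
    q=P[m&(P[...,2]>.046)&(P[...,2]<.0575)][:,:2]
    t=P[m&(P[...,2]>.061)&(P[...,2]<.09)]
    if len(q)<8: return None
    ce,ra=circfit(q)
    for k in range(4):
        e=np.abs(np.hypot(*(q-ce).T)-ra);g=q[e<max(.003,np.median(e)*1.5)];ce,ra=circfit(g)
    tm=t.mean(0) if len(t) else np.full(3,np.nan)
    d=tm[:2]-ce
    return ce,ra*2,len(g),tm,np.degrees(np.arctan2(d[1],d[0])),np.hypot(*d),len(t)
E
cat > m.py <<'E'
from h import *
for n in ['scene','side']:
    c=dict(np.load(n+'0.npz'));P=cloud(c);f=cv2.cvtColor(c['frame'],cv2.COLOR_RGB2HSV)
    pts={'scene':[(174,257),(308,153),(235,293),(400,124)],'side':[(265,290),(247,142),(333,263),(275,80)]}[n]
    for u,v in pts:
        p=P[v,u];r=cup(c,p[0],p[1]);print(n,p.round(3),[np.round(x,4).tolist() for x in r] if r else None)
    w=(abs(P[...,2]-.127)<.004)&(f[...,1]>70)&(f[...,0]<25)&(np.hypot(P[...,0]-.5,P[...,1])<.3)
    q=P[w];rr=cv2.minAreaRect(q[:,:2].astype(np.float32));print('cover',rr,len(q),q[:,2].mean())
    w=(P[...,2]>.14)&(P[...,2]<.17)&(f[...,0]<25)&(np.hypot(P[...,0]-rr[0][0],P[...,1]-rr[0][1])<.13)
    q=P[w];q=q[q[:,2]>q[:,2].max()-.008];print('rib',q.mean(0),cv2.minAreaRect(q[:,:2].astype(np.float32)),len(q))
    for nm,mask in dict(blue=(f[...,0]>105)&(f[...,0]<130)&(f[...,1]>150),orange=(f[...,0]<14)&(f[...,1]>200),yellow=(f[...,0]>18)&(f[...,0]<28)&(f[...,1]>200)).items():
        k,l,s,ce=cv2.connectedComponentsWithStats(mask.astype(np.uint8))
        print(nm,[(ce[i].round().tolist(),P[l==i].mean(0).round(3).tolist()) for i in range(1,k) if s[i,4]>60])
E
python3 m.py
```

```text
scene [ 0.418 -0.255  0.006] [[0.428, -0.2588], 0.1042, 194, [0.3788, -0.2363, 0.0747], 155.4914, 0.0541, 44]
scene [0.606 0.288 0.009] [[0.6123, 0.268], 0.089, 112, [0.565, 0.2661, 0.0747], -177.7291, 0.0473, 24]
scene [ 0.628 -0.261  0.006] [[0.6339, -0.266], 0.074, 141, [0.5947, -0.2726, 0.0764], -170.5522, 0.0398, 42]
scene [0.848 0.495 0.088] [[0.8477, 0.4555], 0.0764, 58, [0.8484, 0.5069, 0.0813], 89.1964, 0.0515, 282]
cover ((0.5385374426841736, -0.03605455905199051), (0.19437436759471893, 0.1956021785736084), 0.9084392786026001) 3666 0.12628842205153407
rib [ 0.46465004 -0.03774945  0.15576645] ((0.4639749526977539, -0.03622444346547127), (0.013887254521250725, 0.07049427926540375), 1.610996961593628) 102
blue [([212.0, 50.0], [0.074, 0.514, 0.092]), ([185.0, 204.0], [0.346, -0.093, 0.013]), ([301.0, 241.0], [0.726, -0.04, 0.026]), ([283.0, 303.0], [0.759, -0.227, 0.031]), ([287.0, 368.0], [0.832, -0.383, 0.174])]
orange []
yellow [([367.0, 74.0], [0.664, 0.691, 0.085]), ([104.0, 288.0], [0.316, -0.426, 0.036])]
side [ 0.433 -0.252  0.006] [[0.4256, -0.2583], 0.1039, 244, [0.
[... 313 characters left out ...]
, 62, [0.8377, 0.5029, 0.0776], 81.8717, 0.0485, 148]
cover ((0.5370844602584839, -0.03370071202516556), (0.19403760135173798, 0.19707921147346497), 0.6204357147216797) 3454 0.12788344691889797
rib [ 0.46204299 -0.03777857  0.15733399] ((0.4625965654850006, -0.037042006850242615), (0.06985658407211304, 0.012691628187894821), 89.99119567871094) 106
blue [([70.0, 129.0], [0.052, 0.514, 0.09]), ([319.0, 191.0], [0.727, -0.033, 0.033]), ([361.0, 236.0], [0.75, -0.229, 0.038]), ([211.0, 253.0], [0.336, -0.101, 0.029]), ([438.0, 246.0], [0.818, -0.384, 0.179])]
orange []
yellow [([215.0, 66.0], [0.653, 0.698, 0.079]), ([169.0, 140.0], [0.359, 0.394, 0.025]), ([247.0, 369.0], [0.31, -0.413, 0.03])]
```

```bash
cat > p.py <<'E'
import sys
from h import *
def plan(x,y,z,phi):
    """phi: world angle (deg) of the tool's closing axis y, tool down. Prints full shift/turn in row units."""
    o=get_obs();T=T_of(o);D=np.array([x,y,z])-T[:3,3]
    a=np.radians(phi);ya=np.array([np.cos(a),np.sin(a),0]);za=np.array([0,0,-1.]);G=np.c_[np.cross(ya,za),ya,za]
    rv=R.from_matrix(T[:3,:3].T@G).as_rotvec()
    print('row',np.round(T[:3,:3].T@D/.25,4),np.round(rv/2/np.pi,4),'deg',np.round(np.degrees(rv),1),'dist',np.round(np.linalg.norm(D),3),'| now',np.round(o['ee_pos'],4),'phi',np.round(np.degrees(np.arctan2(T[1,1],T[0,1])),2),'w',round(o['grip_width'],4))
if __name__=='__main__': plan(*map(float,sys.argv[1:5]))
E
python3 p.py .3 .25 .25 25; python3 p.py .463 -.037 .22 0
```

```text
row [-0.66   -0.7837 -0.1032] [-1.000e-04  0.000e+00  1.106e-01] deg [-0.   0.  39.8] dist 0.257 | now [0.2341 0.4975 0.2241] phi 64.8 w 0.0939
row [-1.7388 -1.5447  0.0174] [-1.0e-04  1.0e-04  1.8e-01] deg [-0.   0.  64.8] dist 0.581 | now [0.2341 0.4975 0.2241] phi 64.8 w 0.0939
```

Call:
play_rows --motion '[[[-0.08, -0.1, -0.02, 0, 0, 0.01, 1], [-0.16, -0.2, -0.04, 0, 0, 0.03, 1], [-0.24, -0.3, -0.06, 0, 0, 0.045, 1], [-0.32, -0.4, -0.08, 0, 0, 0.06, 1], [-0.4, -0.5, -0.1, 0, 0, 0.075, 1], [-0.48, -0.6, -0.1, 0, 0, 0.09, 0.5], [-0.56, -0.7, -0.1, 0, 0, 0.1, 0], [-0.62, -0.76, -0.1, 0, 0, 0.11, -0.1], [-0.66, -0.78, -0.1, 0, 0, 0.11, -0.1], [-0.66, -0.78, -0.1, 0, 0, 0.11, -0.1]]]'

```text
time_s: 1.15
ee_pos: [0.301, 0.2506, 0.2495]
eef_rot: [3.141, -0.0, 2.011]
force: [-0.0, 0.6, 0.2]
grip_width: 0.0576
grip_force: 0.0
```

```bash
python3 p.py .463 -.037 .23 0; python3 - <<'E'
from h import *
for n in ['wrist','scene']:
    c=grab(n);cv2.imwrite(f'pics/{n}1.png',cv2.cvtColor(c['frame'],cv2.COLOR_RGB2BGR));np.savez(f'{n}1.npz',**c)
E
```

```text
row [-1.3166  0.0961  0.078 ] [ 0.   -0.    0.07] deg [ 0.  -0.  25.2] dist 0.331 | now [0.301  0.2506 0.2495] phi 25.21 w 0.0576
```

View pics/wrist1.png

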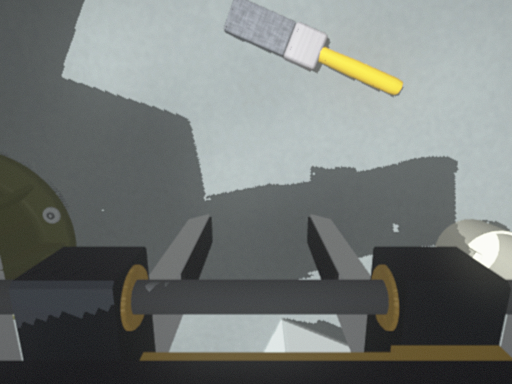

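The wrist view shows the fingers at the bottom, the brush at (315,50) and cup 2's edge at (480,245). There are no extra cups. On to the rib.

Call:
play_rows --motion '[[[-0.07, 0.01, 0, 0, 0, 0.005, -0.1], [-0.17, 0.02, 0.0, 0, 0, 0.015, -0.1], [-0.29, 0.03, 0.0, 0, 0, 0.02, -0.1], [-0.41, 0.03, 0, 0, 0, 0.03, -0.1], [-0.53, 0.04, 0, 0, 0, 0.04, -0.1], [-0.65, 0.05, 0.0, 0, 0, 0.05, -0.1], [-0.77, 0.06, 0.0, 0, 0, 0.06, -0.1], [-0.87, 0.07, 0, 0, 0, 0.07, -0.1], [-0.92, 0.07, 0, 0, 0, 0.07, -0.1], [-0.92, 0.07, 0, 0, 0, 0.07, -0.1]]]'

```text
time_s: 2.25
ee_pos: [0.4145, 0.0502, 0.2491]
eef_rot: [-3.141, -0.0, 1.572]
force: [0.8, 0.6, 0.2]
grip_width: 0.0422
grip_force: 0.0
```

```bash
python3 p.py .463 -.037 .2 0;python3 p.py .463 -.037 .151 0; python3 - <<'E'
from h import *
c=grab('scene');P=cloud(c);f=cv2.cvtColor(c['frame'],cv2.COLOR_RGB2HSV)
for a in [(.427,-.2585),(.611,.269),(.633,-.2655)]:
    r=cup(c,*a);print([np.round(x,4).tolist() for x in r] if r else 0)
E
```

```text
row [-0.3492  0.1936  0.1963] [-0.0001 -0.      0.0003] deg [-0.  -0.   0.1] dist 0.111 | now [0.4145 0.0502 0.2491] phi 0.09 w 0.0422
row [-0.3492  0.1937  0.3923] [-0.0001 -0.      0.0003] deg [-0.  -0.   0.1] dist 0.14 | now [0.4145 0.0502 0.2491] phi 0.09 w 0.0422
[[0.4281, -0.2589], 0.1041, 199, [0.3788, -0.2364, 0.0752], 155.5818, 0.0542, 42]
[[0.6119, 0.2683], 0.0895, 117, [0.5648, 0.2652, 0.0742], -176.2003, 0.0472, 25]
[[0.634, -0.266], 0.0739, 137, [0.5945, -0.2723, 0.0764], -170.9557, 0.04, 41]
```

Go down around the rib and grip it.

Call:
play_rows --motion '[[[-0.09, 0.05, 0, 0, 0, 0, -0.1], [-0.2, 0.11, 0, 0, 0, 0, -0.1], [-0.29, 0.16, 0.06, 0, 0, 0, -0.1], [-0.35, 0.194, 0.12, 0, 0, 0, -0.1], [-0.35, 0.194, 0.2, 0, 0, 0, -0.1], [-0.35, 0.194, 0.27, 0, 0, 0, -0.1], [-0.35, 0.194, 0.33, 0, 0, 0, -0.1], [-0.35, 0.194, 0.37, 0, 0, 0, -0.1], [-0.35, 0.194, 0.39, 0, 0, 0, -0.1], [-0.35, 0.194, 0.39, 0, 0, 0, -0.1]]]'

```text
time_s: 3.3
ee_pos: [0.4626, -0.0366, 0.1518]
eef_rot: [-3.141, -0.0, 1.572]
force: [0.3, 0.1, -0.1]
grip_width: 0.0427
grip_force: 0.0
```

Call:
play_rows --motion '[[[0, 0, 0, 0, 0, 0, -0.5], [0, 0, 0, 0, 0, 0, -0.9], [0, 0, 0, 0, 0, 0, -0.9], [0, 0, 0, 0, 0, 0, -0.9], [0, 0, 0, 0, 0, 0, -0.9], [0, 0, 0, 0, 0, 0, -0.9]]]' --grip_force 15

```text
time_s: 3.9
ee_pos: [0.4628, -0.0372, 0.1522]
eef_rot: [3.141, 0.0, 1.571]
force: [0.2, 0.7, 2.4]
grip_width: 0.0119
grip_force: 15.0
```

Call:
play_rows --motion '[[[0, 0.03, 0, 0, 0, 0, -0.9], [0, 0.1, 0, 0, 0, 0, -0.9], [0, 0.19, 0, 0, 0, 0, -0.9], [0, 0.29, 0, 0, 0, 0, -0.9], [0, 0.39, 0, 0, 0, 0, -0.9], [0, 0.49, 0, 0, 0, 0, -0.9], [0, 0.58, 0, 0, 0, 0, -0.9], [0, 0.66, 0, 0, 0, 0, -0.9], [0, 0.7, 0, 0, 0, 0, -0.9], [0, 0.716, 0, 0, 0, 0, -0.9]]]'

```text
time_s: 4.9
ee_pos: [0.64, -0.0359, 0.1515]
eef_rot: [-3.133, -0.002, 1.571]
force: [-30.5, 8.0, 16.7]
grip_width: 0.0326
grip_force: 15.0
```

Call:
play_rows --motion '[[[0, 0, 0, 0, 0, 0, -0.9], [0, 0, 0, 0, 0, 0, -0.4], [0, 0, 0, 0, 0, 0, -0.4], [0, 0, 0, 0, 0, 0, -0.4], [0, 0, -0.1, 0, 0, 0, -0.4], [0, 0, -0.24, 0, 0, 0, -0.2], [0, 0, -0.36, 0, 0, 0, 0.06], [0, 0, -0.4, 0, 0, 0, 0.06], [0, 0, -0.4, 0, 0, 0, 0.06]]]'

```text
time_s: 5.8
ee_pos: [0.6423, -0.0372, 0.2526]
eef_rot: [3.14, 0.0, 1.571]
force: [-0.2, -1.0, -0.2]
grip_width: 0.0494
grip_force: 0.0
```

```bash
python3 p.py .377 -.237 .25 -23;  python3 - <<'E'
from h import *
for n in ['scene','side']:
    c=grab(n);P=cloud(c);f=cv2.cvtColor(c['frame'],cv2.COLOR_RGB2HSV)
    w=(abs(P[...,2]-.127)<.005)&(f[...,1]>70)&(f[...,0]<25)&(np.hypot(P[...,0]-.7,P[...,1])<.3)
    q=P[w];print(n,'cover',cv2.minAreaRect(q[:,:2].astype(np.float32)),np.percentile(q,[1,99],axis=0))
    cv2.imwrite(f'pics/{n}2.png',cv2.cvtColor(c['frame'],cv2.COLOR_RGB2BGR))
    for a in [(.427,-.2585),(.611,.269),(.633,-.2655)]:
        r=cup(c,*a);print([np.round(x,4).tolist() for x in r] if r else 0)
E
```

```text
row [-0.7992 -1.061   0.0087] [ 0.0003 -0.      0.0639] deg [ 0.1 -0.  23. ] dist 0.332 | now [ 0.6423 -0.0372  0.2526] phi -0.0 w 0.0494
scene cover ((0.7059711217880249, -0.03456425666809082), (0.19310541450977325, 0.19423358142375946), 0.32181426882743835) [[ 0.61190822 -0.12946779  0.12275409]
 [ 0.79962204  0.05850385  0.13004064]]
[[0.428, -0.2587], 0.1043, 192, [0.3788, -0.2361, 0.0749], 155.3172, 0.0542, 43]
[[0.6117, 0.2684], 0.0894, 62, [nan, nan, nan], nan, nan, 0]
[[0.6339, -0.266], 0.0741, 135, [0.5945, -0.2724, 0.0767], -170.8263, 0.0399, 41]
side cover ((0.7029097676277161, -0.03218429535627365), (0.19547398388385773, 0.19539926946163177), 0.7041204571723938) [[ 0.60748365 -0.12745819  0.12441392]
 [ 0.79736926  0.06108138  0.13113336]]
[[0.4255, -0.2583], 0.1039, 234, [0.3747, -0.2376, 0.0781], 157.8099, 0.0548, 40]
[[0.6098, 0.269], 0.0889, 113, [0.5608, 0.2661, 0.0752], -176.66, 0.0491, 30]
[[0.6312, -0.2651], 0.0739, 147, [0.5901, -0.2717, 0.0748], -170.8317, 0.0416, 54]
```

View pics/side2.png

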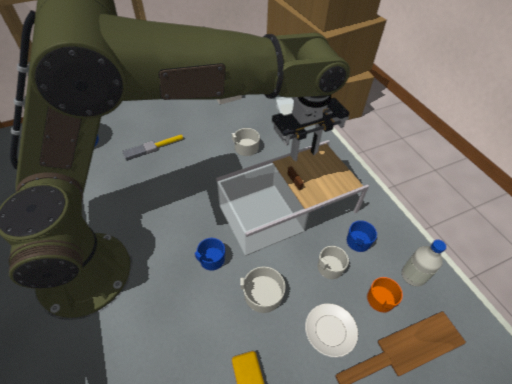

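The side view shows the caddy open, with the cover edge at about (285,190), leaving a gap of about 0.167 m, which is enough. Next is cup 1, at about (265,290).

Call:
play_rows --motion '[[[-0.05, -0.07, 0, 0, 0, 0.005, 0.06], [-0.13, -0.17, 0, 0, 0, 0.015, 0.06], [-0.22, -0.29, 0, 0, 0, 0.025, 0.06], [-0.31, -0.41, 0, 0, 0, 0.035, 0.06], [-0.4, -0.53, 0, 0, 0, 0.045, 0.06], [-0.49, -0.65, 0, 0, 0, 0.055, 0.06], [-0.58, -0.77, 0, 0, 0, 0.06, 0.06], [-0.67, -0.88, 0, 0, 0, 0.064, 0.06], [-0.73, -0.96, 0, 0, 0, 0.064, 0.06], [-0.75, -1.0, 0, 0, 0, 0.064, 0.06]]]'

```text
time_s: 6.9
ee_pos: [0.3901, -0.2254, 0.2506]
eef_rot: [-3.139, -0.0, 1.167]
force: [-0.4, 0.3, -0.5]
grip_width: 0.0497
grip_force: 0.0
```

```bash
python3 p.py .376 -.2366 .07 -23.3; python3 - <<'E'
from h import *
c=grab('wrist')
for a in [(.427,-.2585)]:
        r=cup(c,*a);print([np.round(x,4).tolist() for x in r] if r else 0)
cv2.imwrite('pics/w3.png',cv2.cvtColor(c['frame'],cv2.COLOR_RGB2BGR))
E
```

```text
row [-0.0635 -0.0329  0.7226] [-0.0003 -0.0001  0.0004] deg [-0.1 -0.   0.2] dist 0.182 | now [ 0.3901 -0.2254  0.2506] phi -23.14 w 0.0497
[[0.4272, -0.2563], 0.1034, 923, [0.3776, -0.2321, 0.0798], 153.9719, 0.0552, 185]
```

View pics/w3.png

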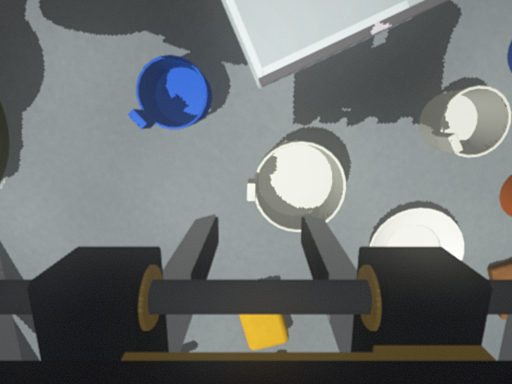

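The wrist view shows cup 1 at (300,185) with its tab at (252,190), between the blue cup and the saucer. I'll descend now.

Call:
play_rows --motion '[[[-0.03, -0.02, 0.05, 0, 0, 0.002, 0.06], [-0.057, -0.035, 0.14, 0, 0, 0.0038, 0.06], [-0.057, -0.035, 0.25, 0, 0, 0.0038, 0.06], [-0.057, -0.035, 0.36, 0, 0, 0.0038, 0.06], [-0.057, -0.035, 0.46, 0, 0, 0.0038, 0.06], [-0.057, -0.035, 0.55, 0, 0, 0.0038, 0.06], [-0.057, -0.035, 0.63, 0, 0, 0.0038, 0.06], [-0.057, -0.035, 0.69, 0, 0, 0.0038, 0.06], [-0.057, -0.035, 0.722, 0, 0, 0.0038, 0.06], [-0.057, -0.035, 0.722, 0, 0, 0.0038, 0.06]]]'

```text
time_s: 7.95
ee_pos: [0.3777, -0.2336, 0.07]
eef_rot: [-3.139, -0.001, 1.145]
force: [-0.1, -0.1, -0.3]
grip_width: 0.0496
grip_force: 0.0
```

Call:
play_rows --motion '[[[0, 0, 0, 0, 0, 0, -0.3], [0, 0, 0, 0, 0, 0, -0.6], [0, 0, 0, 0, 0, 0, -1], [0, 0, 0, 0, 0, 0, -1], [0, 0, 0, 0, 0, 0, -1], [0, 0, 0, 0, 0, 0, -1]]]' --grip_force 30

```text
time_s: 8.55
ee_pos: [0.3781, -0.2344, 0.0717]
eef_rot: [3.142, 0.0, 1.145]
force: [-2.4, 0.8, 5.4]
grip_width: 0.0091
grip_force: 30.0
```

Call:
play_rows --motion '[[[0, 0, -0.04, 0, 0, 0, -1], [0, 0, -0.12, 0, 0, 0, -1], [0, 0, -0.22, 0, 0, 0, -1], [0, 0, -0.32, 0, 0, 0, -1], [0, 0, -0.42, 0, 0, 0, -1], [0, 0, -0.52, 0, 0, 0, -1], [0, 0, -0.62, 0, 0, 0, -1], [0, 0, -0.68, 0, 0, 0, -1], [0, 0, -0.7, 0, 0, 0, -1], [0, 0, -0.7, 0, 0, 0, -1]]]'

```text
time_s: 9.55
ee_pos: [0.3781, -0.2344, 0.2468]
eef_rot: [3.141, 0.0, 1.145]
force: [-0.2, 0.2, -1.8]
grip_width: 0.0092
grip_force: 29.9
```

```bash
python3 p.py .481 -.035 .245 0; python3 - <<'E'
from h import *
for n in ['scene','side']:
    c=grab(n);P=cloud(c);o=get_obs();m=(P[...,2]>o['ee_pos'][2]-.02)&(P[...,2]<o['ee_pos'][2]-.008)&(np.hypot(P[...,0]-.428,P[...,1]+.256)<.07)&(cv2.cvtColor(c['frame'],cv2.COLOR_RGB2HSV)[...,1]<70)
    q=P[m][:,:2];print(n,circfit(q),len(q))
    # caddy inner floor extents
    f=P[(abs(P[...,2]-.006)<.004)&(np.hypot(P[...,0]-.53,P[...,1]+.035)<.12)];print(np.percentile(f[:,:2],[1,99],axis=0),len(f))
    for a in [(.611,.269),(.633,-.2655)]:
        r=cup(c,*a);print([np.round(x,4).tolist() for x in r] if r else 0)
E
```

```text
row [0.8963 0.0454 0.0073] [ 0.0001  0.     -0.0678] deg [  0.    0.  -24.4] dist 0.224 | now [ 0.3781 -0.2344  0.2468] phi -24.41 w 0.0092
scene (array([ 0.42935824, -0.25893515]), np.float64(0.05215409227644627)) 117
[[ 0.43359382 -0.13443413]
 [ 0.580362    0.05679513]] 1639
[[0.6124, 0.2683], 0.0892, 108, [0.565, 0.2655, 0.0732], -176.5705, 0.0475, 27]
[[0.6339, -0.266], 0.0739, 138, [0.5946, -0.2724, 0.0769], -170.7593, 0.0398, 41]
side (array([ 0.42600803, -0.2569165 ]), np.float64(0.0529047318712181)) 166
[[ 0.50615755 -0.13590103]
 [ 0.61615746  0.05858943]] 408
0
[[0.6313, -0.2649], 0.0739, 139, [0.59, -0.2719, 0.0758], -170.4762, 0.0419, 52]
```

Call:
play_rows --motion '[[[0.05, 0, 0, 0, 0, -0.004, -1], [0.14, 0.01, 0, 0, 0, -0.01, -1], [0.25, 0.01, 0, 0, 0, -0.02, -1], [0.37, 0.02, 0, 0, 0, -0.03, -1], [0.49, 0.025, 0, 0, 0, -0.04, -1], [0.61, 0.03, 0, 0, 0, -0.05, -1], [0.73, 0.04, 0, 0, 0, -0.06, -1], [0.83, 0.045, 0, 0, 0, -0.068, -1], [0.89, 0.045, 0, 0, 0, -0.068, -1], [0.896, 0.045, 0, 0, 0, -0.068, -1]]]'

```text
time_s: 10.65
ee_pos: [0.481, -0.0331, 0.2457]
eef_rot: [-3.14, -0.001, 1.575]
force: [0.2, -0.2, -1.6]
grip_width: 0.0094
grip_force: 29.9
```

```bash
sleep 0; python3 p.py .481 -.035 .078 0
```

```text
row [-0.008   0.0008  0.6706] [-0.0002 -0.0001  0.0007] deg [-0.1 -0.   0.3] dist 0.168 | now [ 0.481  -0.0331  0.2457] phi 0.25 w 0.0094
```

Call:
play_rows --motion '[[[-0.008, 0, 0.03, 0, 0, 0, -1], [-0.008, 0, 0.1, 0, 0, 0, -1], [-0.008, 0, 0.2, 0, 0, 0, -1], [-0.008, 0, 0.3, 0, 0, 0, -1], [-0.008, 0, 0.4, 0, 0, 0, -1], [-0.008, 0, 0.5, 0, 0, 0, -1], [-0.008, 0, 0.58, 0, 0, 0, -1], [-0.008, 0, 0.63, 0, 0, 0, -1], [-0.008, 0, 0.65, 0, 0, 0, -1], [-0.008, 0, 0.66, 0, 0, 0, -1]]]'

```text
time_s: 11.65
ee_pos: [0.4809, -0.0374, 0.0814]
eef_rot: [3.142, 0.0, 1.572]
force: [-0.8, 0.2, -1.0]
grip_width: 0.0093
grip_force: 29.9
```

Call:
play_rows --motion '[[[0, 0, 0.005, 0, 0, 0, -1], [0, 0, 0.01, 0, 0, 0, -1], [0, 0, 0.012, 0, 0, 0, -1], [0, 0, 0.012, 0, 0, 0, -1]]]'

```text
time_s: 12.05
ee_pos: [0.4811, -0.0371, 0.0788]
eef_rot: [3.141, 0.0, 1.572]
force: [-1.1, -0.6, -0.1]
grip_width: 0.0093
grip_force: 29.9
```

Call:
play_rows --motion '[[[0, 0, 0.004, 0, 0, 0, -1], [0, 0, 0.004, 0, 0, 0, -0.5], [0, 0, 0.004, 0, 0, 0, -0.5], [0, 0, 0.004, 0, 0, 0, -0.5], [0, 0, 0, 0, 0, 0, -0.5], [0, 0, -0.06, 0, 0, 0, -0.5], [0, 0, -0.16, 0, 0, 0, -0.5], [0, 0, -0.3, 0, 0, 0, -0.5], [0, 0, -0.46, 0, 0, 0, -0.5], [0, 0, -0.6, 0, 0, 0, -0.3]]]'

```text
time_s: 13.05
ee_pos: [0.4808, -0.037, 0.2305]
eef_rot: [3.141, 0.0, 1.572]
force: [0.2, -0.4, 0.1]
grip_width: 0.0285
grip_force: 0.0
```

```bash
python3 p.py .563 .2655 .24 3.5; python3 - <<'E'
from h import *
for n in ['scene','side']:
    c=grab(n);P=cloud(c);
    P[...,2]-=.006; import h
    h.cloud=lambda c:P
    r=cup(c,.537,-.035);print(n,[np.round(x,4).tolist() for x in r] if r else 0)
    P[...,2]+=.006
    for a in [(.611,.269),(.633,-.2655)]:
        r=cup(c,*a);print([np.round(x,4).tolist() for x in r] if r else 0)
E
```

```text
row [ 1.2097  0.3304 -0.0379] [ 0.0001  0.     -0.0095] deg [ 0.   0.  -3.4] dist 0.314 | now [ 0.4808 -0.037   0.2305] phi 0.08 w 0.0285
scene [[0.5376, -0.0396], 0.1041, 163, [0.4832, -0.0413, 0.0751], -178.2574, 0.0544, 32]
[[0.6122, 0.2679], 0.0888, 111, [0.5651, 0.2657, 0.0743], -177.2732, 0.0471, 25]
[[0.634, -0.2661], 0.0738, 138, [0.5945, -0.2723, 0.0764], -171.1481, 0.04, 41]
side [[0.5352, -0.0388], 0.1037, 165, [0.5375, -0.0369, 0.0755], 38.9181, 0.003, 70]
0
[[0.6314, -0.2649], 0.0739, 147, [0.5902, -0.2718, 0.0754], -170.4537, 0.0418, 52]
```

Call:
play_rows --motion '[[[0.06, 0.02, -0.04, 0, 0, 0, 0.06], [0.17, 0.05, -0.06, 0, 0, 0, 0.06], [0.29, 0.08, -0.06, 0, 0, 0, 0.06], [0.41, 0.11, -0.06, 0, 0, -0.003, 0.06], [0.53, 0.14, -0.06, 0, 0, -0.006, 0.06], [0.65, 0.18, -0.06, 0, 0, -0.009, 0.06], [0.77, 0.21, -0.06, 0, 0, -0.009, 0.06], [0.89, 0.24, -0.06, 0, 0, -0.009, 0.06], [0.96, 0.27, -0.06, 0, 0, -0.009, 0.06], [0.98, 0.28, -0.06, 0, 0, -0.009, 0.06]]]'

```text
time_s: 14.15
ee_pos: [0.5506, 0.2095, 0.2423]
eef_rot: [-3.14, 0.0, 1.63]
force: [-0.0, 0.1, -0.5]
grip_width: 0.0497
grip_force: 0.0
```

```bash
python3 p.py .563 .266 .07 3.4; python3 - <<'E'
from h import *
for n in ['wrist','scene','side']:
        c=grab(n);r=cup(c,.611,.269,.07);print(n,[np.round(x,4).tolist() for x in r] if r else 0)
E
```

```text
row [0.2229 0.0639 0.6892] [-0.0002  0.      0.    ] deg [-0.1  0.   0. ] dist 0.182 | now [0.5506 0.2095 0.2423] phi 3.41 w 0.0497
wrist [[0.6108, 0.2709], 0.0884, 1018, [0.5629, 0.27, 0.0808], -178.8872, 0.0479, 199]
scene [[0.6122, 0.2683], 0.0884, 110, [0.5649, 0.2652, 0.0736], -176.2523, 0.0473, 26]
side [[0.6095, 0.2688], 0.0889, 117, [0.5608, 0.2665, 0.0744], -177.2961, 0.0487, 31]
```

Call:
play_rows --motion '[[[0.06, 0.02, 0, 0, 0, 0.0025, 0.06], [0.15, 0.04, 0.06, 0, 0, 0.0025, 0.06], [0.229, 0.063, 0.15, 0, 0, 0.0025, 0.06], [0.229, 0.063, 0.25, 0, 0, 0.0025, 0.06], [0.229, 0.063, 0.36, 0, 0, 0.0025, 0.06], [0.229, 0.063, 0.47, 0, 0, 0.0025, 0.06], [0.229, 0.063, 0.57, 0, 0, 0.0025, 0.06], [0.229, 0.063, 0.65, 0, 0, 0.0025, 0.06], [0.229, 0.063, 0.685, 0, 0, 0.0025, 0.06], [0.229, 0.063, 0.685, 0, 0, 0.0025, 0.06]]]'

```text
time_s: 15.3
ee_pos: [0.5627, 0.2651, 0.0715]
eef_rot: [-3.14, 0.001, 1.612]
force: [-0.8, -0.4, 1.4]
grip_width: 0.0497
grip_force: 0.0
```

Call:
play_rows --motion '[[[0, 0, 0, 0, 0, 0, -0.3], [0, 0, 0, 0, 0, 0, -0.6], [0, 0, 0, 0, 0, 0, -1], [0, 0, 0, 0, 0, 0, -1], [0, 0, 0, 0, 0, 0, -1], [0, 0, 0, 0, 0, 0, -1]]]' --grip_force 30

```text
time_s: 15.9
ee_pos: [0.5631, 0.2661, 0.0725]
eef_rot: [3.141, 0.0, 1.613]
force: [-1.5, -1.2, 5.0]
grip_width: 0.0092
grip_force: 29.9
```

Call:
play_rows --motion '[[[0, 0, -0.04, 0, 0, 0, -1], [0, 0, -0.12, 0, 0, 0, -1], [0, 0, -0.22, 0, 0, 0, -1], [0, 0, -0.32, 0, 0, 0, -1], [0, 0, -0.42, 0, 0, 0, -1], [0, 0, -0.52, 0, 0, 0, -1], [0, 0, -0.62, 0, 0, 0, -1], [0, 0, -0.68, 0, 0, 0, -1], [0, 0, -0.72, 0, 0, 0, -1], [0, 0, -0.72, 0, 0, 0, -1]]]'

```text
time_s: 16.9
ee_pos: [0.5632, 0.2662, 0.2536]
eef_rot: [3.14, -0.001, 1.613]
force: [0.3, 0.4, -0.7]
grip_width: 0.009
grip_force: 29.9
```

```bash
python3 p.py .536 .0095 .25 -90; python3 - <<'E'
from h import *
o=get_obs()
for n in ['scene','side']:
    c=grab(n);P=cloud(c);m=(P[...,2]>o['ee_pos'][2]-.02)&(P[...,2]<o['ee_pos'][2]-.008)&(np.hypot(P[...,0]-.611,P[...,1]-.2695)<.06)&(cv2.cvtColor(c['frame'],cv2.COLOR_RGB2HSV)[...,1]<70)
    q=P[m][:,:2];print(n,circfit(q),len(q))
E
```

```text
row [-1.0214 -0.1521  0.0135] [ 1.000e-04 -3.000e-04  2.567e-01] deg [ 0.1 -0.1 92.4] dist 0.258 | now [0.5632 0.2662 0.2536] phi 2.42 w 0.009
scene (array([0.60934383, 0.2686832 ]), np.float64(0.04483855984339928)) 51
side (array([0.60804345, 0.27132731]), np.float64(0.04507564397290807)) 58
```

Call:
play_rows --motion '[[[-0.05, 0, 0, 0, 0, 0.015, -1], [-0.13, -0.02, 0, 0, 0, 0.036, -1], [-0.23, -0.03, 0, 0, 0, 0.058, -1], [-0.34, -0.05, 0, 0, 0, 0.08, -1], [-0.45, -0.07, 0, 0, 0, 0.102, -1], [-0.56, -0.08, 0, 0, 0, 0.124, -1], [-0.67, -0.1, 0, 0, 0, 0.146, -1], [-0.77, -0.12, 0, 0, 0, 0.168, -1], [-0.84, -0.13, 0, 0, 0, 0.19, -1], [-0.87, -0.13, 0, 0, 0, 0.2, -1]]]'

```text
time_s: 18.0
ee_pos: [0.5392, 0.046, 0.2512]
eef_rot: [-3.141, 0.002, 0.35]
force: [-0.6, 0.7, -1.0]
grip_width: 0.0089
grip_force: 29.9
```

```bash
python3 p.py .5357 .0103 .25 -90
```

```text
row [-0.0618  0.1292  0.0048] [-0.      0.0003  0.0556] deg [-0.   0.1 20. ] dist 0.036 | now [0.5392 0.046  0.2512] phi -69.97 w 0.0089
```

Call:
play_rows --motion '[[[-0.02, 0.04, 0, 0, 0, 0.015, -1], [-0.04, 0.09, 0, 0, 0, 0.035, -1], [-0.062, 0.129, 0, 0, 0, 0.05, -1], [-0.062, 0.129, 0, 0, 0, 0.0556, -1], [-0.062, 0.129, 0, 0, 0, 0.0556, -1], [-0.062, 0.129, 0, 0, 0, 0.0556, -1], [-0.062, 0.129, 0, 0, 0, 0.0556, -1]]]'

```text
time_s: 18.7
ee_pos: [0.5363, 0.012, 0.2518]
eef_rot: [-3.141, 0.001, 0.008]
force: [0.4, 0.1, -1.3]
grip_width: 0.009
grip_force: 29.9
```

```bash
python3 p.py .5357 .0103 .0855 -90; python3 - <<'E'
from h import *
o=get_obs()
for n in ['scene','side']:
    c=grab(n);P=cloud(c);m=(P[...,2]>o['ee_pos'][2]-.022)&(P[...,2]<o['ee_pos'][2]-.008)&(np.hypot(P[...,0]-.536,P[...,1]+.0377)<.055)&(cv2.cvtColor(c['frame'],cv2.COLOR_RGB2HSV)[...,1]<70)
    q=P[m][:,:2];print(n,circfit(q),len(q))
E
```

```text
row [-0.0021  0.0069  0.6652] [-0.      0.0001  0.0013] deg [-0.   0.   0.5] dist 0.166 | now [0.5363 0.012  0.2518] phi -89.53 w 0.009
scene (array([ 0.54124158, -0.03748675]), np.float64(0.04445358640724139)) 110
side (array([ 0.53902624, -0.03660853]), np.float64(0.04440266981083887)) 143
```

Call:
play_rows --motion '[[[-0.011, 0.003, 0.02, 0, 0, 0, -1], [-0.011, 0.003, 0.08, 0, 0, 0, -1], [-0.011, 0.003, 0.17, 0, 0, 0, -1], [-0.011, 0.003, 0.26, 0, 0, 0, -1], [-0.011, 0.003, 0.34, 0, 0, 0, -1], [-0.011, 0.003, 0.4, 0, 0, 0, -1], [-0.011, 0.003, 0.42, 0, 0, 0, -1], [-0.011, 0.003, 0.42, 0, 0, 0, -1]]]'

```text
time_s: 19.6
ee_pos: [0.5333, 0.011, 0.1467]
eef_rot: [-3.142, 0.001, 0.007]
force: [0.7, -0.1, -0.2]
grip_width: 0.0094
grip_force: 29.9
```

```bash
python3 p.py .533 .0103 .0855 -90; python3 - <<'E'
from h import *
o=get_obs()
for n in ['scene','side']:
    c=grab(n);P=cloud(c);m=(P[...,2]>o['ee_pos'][2]-.022)&(P[...,2]<o['ee_pos'][2]-.008)&(np.hypot(P[...,0]-.536,P[...,1]+.0377)<.055)&(cv2.cvtColor(c['frame'],cv2.COLOR_RGB2HSV)[...,1]<70)
    q=P[m][:,:2];print(n,circfit(q),len(q))
    m=(P[...,2]>.05)&(P[...,2]<.064)&(np.hypot(P[...,0]-.536,P[...,1]+.0377)<.065)&(np.hypot(P[...,0]-.536,P[...,1]+.0377)>.048)
    q=P[m][:,:2];print(n,circfit(q),len(q))
cv2.imwrite('pics/s4.png',cv2.resize(cv2.cvtColor(c['frame'],cv2.COLOR_RGB2BGR)[120:280,170:400],None,fx=3,fy=3))
E
```

```text
row [-0.0012  0.003   0.245 ] [-0.      0.0002  0.0011] deg [-0.   0.1  0.4] dist 0.061 | now [0.5333 0.011  0.1467] phi -89.59 w 0.0094
scene (array([ 0.5385178 , -0.03858619]), np.float64(0.04461836584995005)) 91
scene (array([ 0.53742608, -0.03963584]), np.float64(0.05205273294603322)) 108
side (array([ 0.53647694, -0.03746213]), np.float64(0.044722830799571456)) 136
side (array([ 0.53487445, -0.03893216]), np.float64(0.0519835366158557)) 101
```

View pics/s4.png

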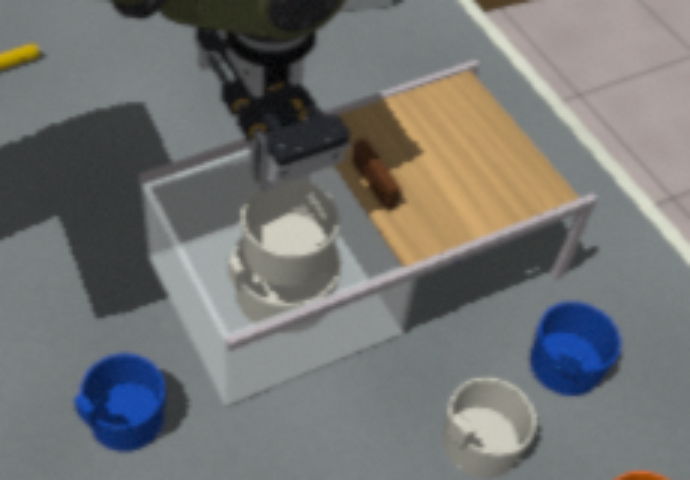

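The view shows cup 2 (290,235) held squarely above cup 1 (285,280). It is off by about 1.3 mm in x and y, so I'll correct that while lowering.

Call:
play_rows --motion '[[[-0.005, 0.005, 0.02, 0, 0, 0, -1], [-0.005, 0.005, 0.06, 0, 0, 0, -1], [-0.005, 0.005, 0.1, 0, 0, 0, -1], [-0.005, 0.005, 0.14, 0, 0, 0, -1], [-0.005, 0.005, 0.18, 0, 0, 0, -1], [-0.005, 0.005, 0.21, 0, 0, 0, -1], [-0.005, 0.005, 0.23, 0, 0, 0, -1], [-0.005, 0.005, 0.237, 0, 0, 0, -1], [-0.005, 0.005, 0.237, 0, 0, 0, -1]]]'

```text
time_s: 20.6
ee_pos: [0.5325, 0.0098, 0.0879]
eef_rot: [-3.142, 0.0, 0.007]
force: [0.1, -0.0, -0.5]
grip_width: 0.0087
grip_force: 29.9
```

Call:
play_rows --motion '[[[0, 0, 0.004, 0, 0, 0, -1], [0, 0, 0.008, 0, 0, 0, -1], [0, 0, 0.01, 0, 0, 0, -1], [0, 0, 0.01, 0, 0, 0, -1]]]'

```text
time_s: 21.0
ee_pos: [0.5327, 0.0099, 0.0858]
eef_rot: [-3.142, -0.001, 0.007]
force: [-0.3, 1.5, 2.5]
grip_width: 0.009
grip_force: 29.9
```

Call:
play_rows --motion '[[[0, 0, 0, 0, 0, 0, -1], [0, 0, 0, 0, 0, 0, -0.5], [0, 0, 0, 0, 0, 0, -0.5], [0, 0, 0, 0, 0, 0, -0.5], [0, 0, 0, 0, 0, 0, -0.5], [0, 0, -0.06, 0, 0, 0, -0.5], [0, 0, -0.16, 0, 0, 0, -0.5], [0, 0, -0.3, 0, 0, 0, -0.5], [0, 0, -0.46, 0, 0, 0, -0.5], [0, 0, -0.6, 0, 0, 0, -0.3]]]'

```text
time_s: 22.0
ee_pos: [0.5323, 0.0097, 0.2374]
eef_rot: [3.142, -0.001, 0.007]
force: [0.5, -0.2, -1.0]
grip_width: 0.0286
grip_force: 0.0
```

```bash
python3 p.py .592 -.272 .24 9.3; python3 - <<'E'
from h import *
import h
for n in ['scene','side']:
    c=grab(n);P=cloud(c)
    P[...,2]-=.013; h.cloud=lambda c:P
    r=cup(c,.537,-.037,.05);print(n,[np.round(x,4).tolist() for x in r] if r else 0)
    P[...,2]+=.013
    m=np.hypot(P[...,0]-.5365,P[...,1]+.0377)<.02;print('floor z',np.median(P[m][:,2]))
    for a in [(.633,-.2655)]:
        r=cup(c,*a);print([np.round(x,4).tolist() for x in r] if r else 0)
E
```

```text
row [ 0.231   1.1285 -0.0103] [ 1.000e-04 -1.000e-04 -2.747e-01] deg [  0.   -0.  -98.9] dist 0.288 | now [0.5323 0.0097 0.2374] phi -89.6 w 0.0286
scene [[0.5377, -0.0398], 0.089, 147, [0.5387, 0.0072, 0.0748], 88.8463, 0.047, 39]
floor z 0.48362549386372544
[[0.6338, -0.2661], 0.0739, 141, [0.5945, -0.2724, 0.0767], -170.9102, 0.0398, 41]
side [[0.5352, -0.039], 0.089, 174, [0.5347, 0.0069, 0.0743], 90.601, 0.0459, 43]
floor z 0.4830458663762849
[[0.6312, -0.265], 0.074, 142, [0.5901, -0.2717, 0.0752], -170.7389, 0.0417, 53]
```

Call:
play_rows --motion '[[[0.01, 0.05, 0, 0, 0, -0.015, -0.3], [0.03, 0.14, 0, 0, 0, -0.036, -0.1], [0.05, 0.25, 0, 0, 0, -0.058, 0], [0.07, 0.37, 0, 0, 0, -0.08, 0.06], [0.1, 0.49, 0, 0, 0, -0.102, 0.06], [0.12, 0.61, 0, 0, 0, -0.124, 0.06], [0.14, 0.73, 0, 0, 0, -0.146, 0.06], [0.16, 0.84, 0, 0, 0, -0.168, 0.06], [0.18, 0.92, 0, 0, 0, -0.19, 0.06], [0.19, 0.95, 0, 0, 0, -0.21, 0.06]]]'

```text
time_s: 23.1
ee_pos: [0.5814, -0.2292, 0.2341]
eef_rot: [-3.14, -0.0, 1.33]
force: [-1.2, 0.6, -0.3]
grip_width: 0.0498
grip_force: 0.0
```

```bash
python3 p.py .59 -.247 .24 9.2
```

```text
row [-0.0608  0.0504 -0.0237] [-0.0002 -0.0001 -0.0638] deg [ -0.1  -0.  -23. ] dist 0.021 | now [ 0.5814 -0.2292  0.2341] phi -13.78 w 0.0498
```

Call:
play_rows --motion '[[[-0.01, 0.01, -0.02, 0, 0, -0.018, 0.06], [-0.03, 0.03, -0.02, 0, 0, -0.04, 0.06], [-0.05, 0.05, -0.02, 0, 0, -0.06, 0.06], [-0.06, 0.05, -0.02, 0, 0, -0.064, 0.06], [-0.06, 0.05, -0.02, 0, 0, -0.064, 0.06]]]'

```text
time_s: 23.6
ee_pos: [0.5898, -0.2451, 0.2397]
eef_rot: [-3.141, -0.001, 1.726]
force: [0.3, -0.8, -1.2]
grip_width: 0.0499
grip_force: 0.0
```

```bash
python3 p.py .5925 -.272 .07 9.2;python3 - <<'E'
from h import *
for n in ['wrist','scene','side']:
        c=grab(n);r=cup(c,.6325,-.2655,.06);print(n,[np.round(x,4).tolist() for x in r] if r else 0)
E
```

```text
row [-0.1082 -0.0052  0.6785] [-0.0001 -0.0001 -0.0009] deg [-0.1 -0.  -0.3] dist 0.172 | now [ 0.5898 -0.2451  0.2397] phi 8.88 w 0.0499
wrist [[0.6332, -0.2631], 0.0736, 670, [0.593, -0.2672, 0.0797], -174.133, 0.0404, 176]
scene [[0.634, -0.266], 0.074, 142, [0.5944, -0.2722, 0.076], -171.1685, 0.0401, 41]
side [[0.6312, -0.2651], 0.0738, 147, [0.5902, -0.2721, 0.0752], -170.287, 0.0416, 53]
```

Call:
play_rows --motion '[[[-0.05, 0, 0.03, 0, 0, 0.002, 0.06], [-0.1, -0.003, 0.1, 0, 0, 0.002, 0.06], [-0.1, -0.003, 0.19, 0, 0, 0.002, 0.06], [-0.1, -0.003, 0.29, 0, 0, 0.002, 0.06], [-0.1, -0.003, 0.39, 0, 0, 0.002, 0.06], [-0.1, -0.003, 0.49, 0, 0, 0.002, 0.06], [-0.1, -0.003, 0.58, 0, 0, 0.002, 0.06], [-0.1, -0.003, 0.65, 0, 0, 0.002, 0.06], [-0.1, -0.003, 0.675, 0, 0, 0.002, 0.06], [-0.1, -0.003, 0.675, 0, 0, 0.002, 0.06]]]'

```text
time_s: 24.75
ee_pos: [0.5925, -0.2701, 0.07]
eef_rot: [-3.14, -0.001, 1.715]
force: [-0.1, 0.1, 0.1]
grip_width: 0.0498
grip_force: 0.0
```

Call:
play_rows --motion '[[[0, 0, 0, 0, 0, 0, -0.3], [0, 0, 0, 0, 0, 0, -0.6], [0, 0, 0, 0, 0, 0, -1], [0, 0, 0, 0, 0, 0, -1], [0, 0, 0, 0, 0, 0, -1], [0, 0, 0, 0, 0, 0, -1]]]' --grip_force 30

```text
time_s: 25.35
ee_pos: [0.5934, -0.2699, 0.0721]
eef_rot: [3.141, 0.0, 1.716]
force: [-1.1, 0.1, 3.9]
grip_width: 0.009
grip_force: 29.9
```

Call:
play_rows --motion '[[[0, 0, -0.04, 0, 0, 0, -1], [0, 0, -0.12, 0, 0, 0, -1], [0, 0, -0.22, 0, 0, 0, -1], [0, 0, -0.32, 0, 0, 0, -1], [0, 0, -0.42, 0, 0, 0, -1], [0, 0, -0.52, 0, 0, 0, -1], [0, 0, -0.62, 0, 0, 0, -1], [0, 0, -0.7, 0, 0, 0, -1], [0, 0, -0.74, 0, 0, 0, -1], [0, 0, -0.74, 0, 0, 0, -1]]]'

```text
time_s: 26.35
ee_pos: [0.5935, -0.2699, 0.2581]
eef_rot: [3.14, 0.001, 1.716]
force: [-0.7, 0.1, -0.8]
grip_width: 0.0088
grip_force: 29.9
```

```bash
cat > held.py <<'E'
import sys
from h import *
x,y,r=map(float,sys.argv[1:4])
o=get_obs()
for n in ['scene','side']:
    c=grab(n);P=cloud(c);h=np.hypot(P[...,0]-x,P[...,1]-y);m=(P[...,2]>o['ee_pos'][2]-.022)&(P[...,2]<o['ee_pos'][2]-.008)&(h<r)&(cv2.cvtColor(c['frame'],cv2.COLOR_RGB2HSV)[...,1]<70)
    q=P[m][:,:2];print(n,circfit(q) if len(q)>5 else 0,len(q))
E
python3 held.py .633 -.2645 .05; python3 p.py .5365 -.0795 .255 90
```

```text
scene (array([ 0.63351072, -0.26553811]), np.float64(0.03733562251933553)) 106
side (array([ 0.63132522, -0.2641289 ]), np.float64(0.03743664663485022)) 93
row [ 0.7854 -0.1136  0.0035] [-1.000e-04 -2.000e-04 -2.269e-01] deg [ -0.   -0.1 -81.7] dist 0.198 | now [ 0.593  -0.2697  0.2557] phi 8.32 w 0.0091
```

Call:
play_rows --motion '[[[0.04, 0, 0, 0, 0, -0.012, -1], [0.11, -0.01, 0, 0, 0, -0.034, -1], [0.2, -0.03, 0, 0, 0, -0.056, -1], [0.29, -0.04, 0, 0, 0, -0.078, -1], [0.38, -0.05, 0, 0, 0, -0.1, -1], [0.47, -0.07, 0, 0, 0, -0.122, -1], [0.56, -0.08, 0, 0, 0, -0.144, -1], [0.64, -0.09, 0, 0, 0, -0.166, -1], [0.7, -0.1, 0, 0, 0, -0.188, -1], [0.74, -0.11, 0, 0, 0, -0.205, -1]]]'

```text
time_s: 27.45
ee_pos: [0.5387, -0.0896, 0.2555]
eef_rot: [3.141, -0.002, 3.01]
force: [-0.0, -1.0, -2.5]
grip_width: 0.0089
grip_force: 29.9
```

```bash
python3 p.py .5365 -.0795 .255 90
```

```text
row [0.0138 0.039  0.0019] [ 0.0001 -0.0003 -0.0209] deg [ 0.  -0.1 -7.5] dist 0.01 | now [ 0.5387 -0.0896  0.2555] phi 82.48 w 0.0089
```

Call:
play_rows --motion '[[[0.007, 0.02, 0, 0, 0, -0.01, -1], [0.014, 0.039, 0, 0, 0, -0.02, -1], [0.014, 0.039, 0.06, 0, 0, -0.021, -1], [0.014, 0.039, 0.15, 0, 0, -0.021, -1], [0.014, 0.039, 0.24, 0, 0, -0.021, -1], [0.014, 0.039, 0.32, 0, 0, -0.021, -1], [0.014, 0.039, 0.38, 0, 0, -0.021, -1], [0.014, 0.039, 0.4, 0, 0, -0.021, -1], [0.014, 0.039, 0.4, 0, 0, -0.021, -1], [0.014, 0.039, 0.4, 0, 0, -0.021, -1]]]'

```text
time_s: 28.45
ee_pos: [0.5373, -0.0806, 0.1571]
eef_rot: [-3.141, 0.0, 3.136]
force: [0.8, 0.5, -0.9]
grip_width: 0.0088
grip_force: 29.9
```

```bash
python3 held.py .5365 -.039 .05; python3 p.py .5365 -.0795 .093 90
```

```text
scene (array([ 0.53982737, -0.04213912]), np.float64(0.036216670319403566)) 52
side (array([ 0.5378377 , -0.04226595]), np.float64(0.03798452248210761)) 68
row [0.0039 0.0045 0.2577] [-0.      0.0002 -0.0009] deg [-0.   0.1 -0.3] dist 0.064 | now [ 0.5374 -0.0806  0.1574] phi 89.68 w 0.009
```

Call:
play_rows --motion '[[[0.008, 0.007, 0.02, 0, 0, 0, -1], [0.008, 0.007, 0.06, 0, 0, 0, -1], [0.008, 0.007, 0.1, 0, 0, 0, -1], [0.008, 0.007, 0.14, 0, 0, 0, -1], [0.008, 0.007, 0.18, 0, 0, 0, -1], [0.008, 0.007, 0.21, 0, 0, 0, -1], [0.008, 0.007, 0.235, 0, 0, 0, -1], [0.008, 0.007, 0.25, 0, 0, 0, -1], [0.008, 0.007, 0.254, 0, 0, 0, -1], [0.008, 0.007, 0.254, 0, 0, 0, -1]]]'

```text
time_s: 29.55
ee_pos: [0.5352, -0.0788, 0.0933]
eef_rot: [-3.142, 0.0, 3.136]
force: [1.0, -0.3, -0.5]
grip_width: 0.0089
grip_force: 29.9
```

Call:
play_rows --motion '[[[0, 0, 0.003, 0, 0, 0, -1], [0, 0, 0.006, 0, 0, 0, -1], [0, 0, 0.008, 0, 0, 0, -1], [0, 0, 0.008, 0, 0, 0, -1]]]'

```text
time_s: 29.95
ee_pos: [0.5356, -0.0791, 0.092]
eef_rot: [-3.141, 0.001, 3.136]
force: [-0.9, -1.9, 6.3]
grip_width: 0.0086
grip_force: 30.0
```

Contact made at the expected height. Release, rise and check.

Call:
play_rows --motion '[[[0, 0, -0.003, 0, 0, 0, -1], [0, 0, -0.003, 0, 0, 0, -0.5], [0, 0, -0.003, 0, 0, 0, -0.5], [0, 0, -0.003, 0, 0, 0, -0.5], [0, 0, -0.003, 0, 0, 0, -0.5], [0, 0, -0.06, 0, 0, 0, -0.5], [0, 0, -0.16, 0, 0, 0, -0.5], [0, 0, -0.3, 0, 0, 0, -0.5], [0, 0, -0.46, 0, 0, 0, -0.5], [0, 0, -0.6, 0, 0, 0, -0.3]]]'

```text
time_s: 30.95
ee_pos: [0.535, -0.0788, 0.2444]
eef_rot: [-3.141, 0.002, 3.136]
force: [-0.6, -0.7, 0.6]
grip_width: 0.0285
grip_force: 0.0
```

Call:
play_rows --motion '[[[0, -0.1, 0, 0, 0, 0.01, -0.2], [0, -0.2, 0, 0, 0, 0.03, -0.2], [0, -0.3, 0, 0, 0, 0.05, -0.2], [0, -0.4, 0, 0, 0, 0.07, -0.2], [0, -0.5, 0, 0, 0, 0.09, -0.2], [0, -0.6, 0, 0, 0, 0.11, -0.2], [0, -0.6, 0, 0, 0, 0.13, -0.2], [0, -0.6, 0, 0, 0, 0.15, -0.2], [0, -0.6, 0, 0, 0, 0.17, -0.2], [0, -0.6, 0, 0, 0, 0.19, -0.2]]]'

```text
time_s: 31.95
ee_pos: [0.5342, -0.2288, 0.2423]
eef_rot: [3.141, 0.001, 1.937]
force: [-0.8, -0.4, 0.6]
grip_width: 0.0376
grip_force: 0.0
```

```bash
python3 - <<'E'
from h import *
ims=[]
for n in ['scene','side']:
    c=grab(n);P=cloud(c);h=np.hypot(P[...,0]-.5365,P[...,1]+.0394);f=cv2.cvtColor(c['frame'],cv2.COLOR_RGB2HSV)
    for lo,hi,a,b in [(.07,.0795,.025,.042),(.06,.0715,.042,.05),(.052,.065,.05,.058)]:
        q=P[(h>a)&(h<b)&(P[...,2]>lo)&(P[...,2]<hi)];print(n,circfit(q[:,:2]),len(q),np.percentile(q[:,2],[10,50,90]).round(4))
    q=P[h<.065];q=q[q[:,2]<.12];print('top z',q[:,2].max(),'inner floor',np.median(P[h<.015][:,2]))
    w=(abs(P[...,2]-.127)<.005)&(f[...,1]>70)&(f[...,0]<25)&(np.hypot(P[...,0]-.7,P[...,1])<.3)
    print('cover',cv2.minAreaRect(P[w][:,:2].astype(np.float32)))
    w=(P[...,2]>.145)&(P[...,2]<.165)&(f[...,0]<25)&(np.hypot(P[...,0]-.63,P[...,1]+.037)<.06)&(f[...,1]>70);print('rib',P[w].mean(0),w.sum())
    b=cv2.cvtColor(c['frame'],cv2.COLOR_RGB2BGR);r0,c0=(150,180) if n=='scene' else (150,200);ims.append(cv2.resize(b[r0:r0+110,c0:c0+160],None,fx=2.5,fy=2.5,interpolation=cv2.INTER_CUBIC))
cv2.imwrite('pics/nest.png',np.hstack(ims))
E
python3 p.py .629 -.037 .24 0
```

```text
scene (array([ 0.53689592, -0.04055236]), np.float64(0.03765094627893974)) 57 [0.0715 0.0732 0.0753]
scene (array([ 0.53637929, -0.0397723 ]), np.float64(0.04543867403427115)) 86 [0.0613 0.0656 0.0687]
scene (array([ 0.53645773, -0.03940545]), np.float64(0.05282911557099973)) 86 [0.0547 0.058  0.0613]
top z 0.09974617117597795 inner floor 0.025897580215412996
cover ((0.7054216861724854, -0.034793704748153687), (0.19352059066295624, 0.19787909090518951), 0.8338921070098877)
rib [ 0.6309624  -0.03667968  0.15472314] 124
side (array([ 0.53458427, -0.03965724]), np.float64(0.037160348375704456)) 84 [0.0711 0.0744 0.077 ]
side (array([ 0.53646626, -0.03879858]), np.float64(0.045226108484486084)) 100 [0.062 0.067 0.07 ]
side (array([ 0.53576709, -0.0388098 ]), np.float64(0.052596999704080674)) 76 [0.0547 0.0606 0.063 ]
top z 0.10451353822221765 inner floor 0.027460403221338137
cover ((0.6952189803123474, -0.06902045011520386), (0.09867023676633835, 0.23579604923725128), 66.10250091552734)
rib [nan nan nan] 0
row [0.5786 0.6303 0.0089] [0.0001 0.0001 0.0588] deg [ 0.   0.  21.2] dist 0.214 | now [ 0.5343 -0.2288  0.2422] phi 21.16 w 0.0373<stdin>:10: RuntimeWarning: Mean of empty slice.
  ret = um.true_divide(
```

View pics/nest.png

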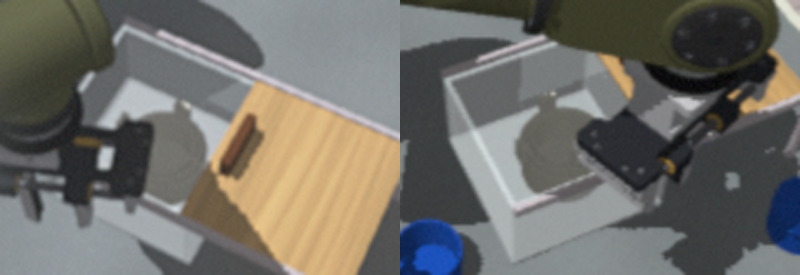

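The cups are nested: inner floor z = 27 mm, rims at 61, 68 and 75 mm, and the concentric stack shows at (175,145) in the picture. Now to close the cover.

Call:
play_rows --motion '[[[0.05, 0.05, 0, 0, 0, 0.006, -0.1], [0.12, 0.13, 0, 0, 0, 0.015, -0.1], [0.2, 0.22, 0, 0, 0, 0.025, -0.1], [0.28, 0.31, 0, 0, 0, 0.035, -0.1], [0.36, 0.4, 0, 0, 0, 0.045, -0.1], [0.44, 0.48, 0, 0, 0, 0.055, -0.1], [0.51, 0.56, 0, 0, 0, 0.059, -0.1], [0.56, 0.61, 0, 0, 0, 0.059, -0.1], [0.579, 0.631, 0, 0, 0, 0.059, -0.1], [0.579, 0.631, 0, 0, 0, 0.059, -0.1]]]'

```text
time_s: 33.05
ee_pos: [0.6288, -0.0364, 0.2413]
eef_rot: [-3.142, 0.0, 1.574]
force: [-1.4, -0.4, -0.4]
grip_width: 0.0423
grip_force: 0.0
```

```bash
python3 p.py .6295 -.037 .151 0
```

```text
row [-0.0023  0.0027  0.3612] [-0.      0.      0.0005] deg [-0.   0.   0.2] dist 0.09 | now [ 0.6288 -0.0364  0.2413] phi 0.19 w 0.0423
```

Call:
play_rows --motion '[[[0, 0.003, 0.04, 0, 0, 0, -0.1], [0, 0.003, 0.1, 0, 0, 0, -0.1], [0, 0.003, 0.17, 0, 0, 0, -0.1], [0, 0.003, 0.24, 0, 0, 0, -0.1], [0, 0.003, 0.3, 0, 0, 0, -0.1], [0, 0.003, 0.34, 0, 0, 0, -0.1], [0, 0.003, 0.356, 0, 0, 0, -0.1], [0, 0.003, 0.356, 0, 0, 0, -0.1]]]'

```text
time_s: 33.85
ee_pos: [0.6294, -0.0369, 0.1519]
eef_rot: [-3.141, -0.0, 1.571]
force: [0.8, 0.2, -0.1]
grip_width: 0.0424
grip_force: 0.0
```

Call:
play_rows --motion '[[[0, 0, 0, 0, 0, 0, -0.5], [0, 0, 0, 0, 0, 0, -0.9], [0, 0, 0, 0, 0, 0, -0.9], [0, 0, 0, 0, 0, 0, -0.9], [0, 0, 0, 0, 0, 0, -0.9], [0, 0, 0, 0, 0, 0, -0.9]]]' --grip_force 25

```text
time_s: 34.45
ee_pos: [0.6294, -0.0367, 0.1524]
eef_rot: [-3.141, 0.0, 1.572]
force: [-4.0, 0.8, 3.6]
grip_width: 0.0117
grip_force: 25.0
```

Call:
play_rows --motion '[[[0, -0.01, 0, 0, 0, 0, -0.9], [0, -0.03, 0, 0, 0, 0, -0.9], [0, -0.06, 0, 0, 0, 0, -0.9], [0, -0.1, 0, 0, 0, 0, -0.9], [0, -0.14, 0, 0, 0, 0, -0.9], [0, -0.18, 0, 0, 0, 0, -0.9], [0, -0.22, 0, 0, 0, 0, -0.9], [0, -0.26, 0, 0, 0, 0, -0.9], [0, -0.3, 0, 0, 0, 0, -0.9], [0, -0.34, 0, 0, 0, 0, -0.9]]]'

```text
time_s: 35.45
ee_pos: [0.5438, -0.0377, 0.1524]
eef_rot: [3.141, 0.002, 1.571]
force: [2.7, -8.0, 3.0]
grip_width: 0.0119
grip_force: 25.0
```

Call:
play_rows --motion '[[[0, -0.04, 0, 0, 0, 0, -0.9], [0, -0.08, 0, 0, 0, 0, -0.9], [0, -0.12, 0, 0, 0, 0, -0.9], [0, -0.16, 0, 0, 0, 0, -0.9], [0, -0.2, 0, 0, 0, 0, -0.9], [0, -0.24, 0, 0, 0, 0, -0.9], [0, -0.27, 0, 0, 0, 0, -0.9], [0, -0.3, 0, 0, 0, 0, -0.9], [0, -0.31, 0, 0, 0, 0, -0.9], [0, -0.31, 0, 0, 0, 0, -0.9]]]'

```text
time_s: 36.45
ee_pos: [0.4662, -0.0386, 0.1524]
eef_rot: [3.141, 0.004, 1.571]
force: [-0.3, -17.1, 1.8]
grip_width: 0.012
grip_force: 25.0
```

Call:
play_rows --motion '[[[0, -0.004, 0, 0, 0, 0, -0.9], [0, -0.008, 0, 0, 0, 0, -0.9], [0, -0.012, 0, 0, 0, 0, -0.9], [0, -0.016, 0, 0, 0, 0, -0.9], [0, -0.018, 0, 0, 0, 0, -0.9], [0, -0.018, 0, 0, 0, 0, -0.9]]]'

```text
time_s: 37.05
ee_pos: [0.4622, -0.0387, 0.1524]
eef_rot: [3.141, 0.004, 1.571]
force: [1.5, -18.0, 1.4]
grip_width: 0.0115
grip_force: 25.0
```

Call:
play_rows --motion '[[[0, -0.004, 0, 0, 0, 0, -0.9], [0, -0.008, 0, 0, 0, 0, -0.9], [0, -0.012, 0, 0, 0, 0, -0.9], [0, -0.012, 0, 0, 0, 0, -0.9]]]'

```text
time_s: 37.45
ee_pos: [0.4591, -0.0387, 0.1524]
eef_rot: [3.141, 0.004, 1.571]
force: [0.4, -17.3, 2.7]
grip_width: 0.0119
grip_force: 25.0
```

```bash
cat > cov.py <<'E'
from h import *
for n in ['scene','side']:
    c=grab(n);P=cloud(c);f=cv2.cvtColor(c['frame'],cv2.COLOR_RGB2HSV)
    w=(abs(P[...,2]-.127)<.004)&(f[...,1]>70)&(f[...,0]<25)&(np.hypot(P[...,0]-.5,P[...,1])<.3)
    print(n,cv2.minAreaRect(P[w][:,:2].astype(np.float32)),np.percentile(P[w][:,0],[99,99.8]))
    d=dict(np.load(n+'0.npz'));Q=cloud(d);g=cv2.cvtColor(d['frame'],cv2.COLOR_RGB2HSV)
    v=(abs(Q[...,2]-.127)<.004)&(g[...,1]>70)&(g[...,0]<25)&(np.hypot(Q[...,0]-.5,Q[...,1])<.3)
    print(' start',np.percentile(Q[v][:,0],[99,99.8]))
E
python3 cov.py
```

```text
scene ((0.535190224647522, -0.036103054881095886), (0.19340316951274872, 0.1949702948331833), 0.713234543800354) [0.63034477 0.63182337]
 start [0.63399297 0.63558676]
side ((0.5333547592163086, -0.036035455763339996), (0.19429460167884827, 0.19274885952472687), 0.9304372668266296) [0.62749727 0.62928173]
 start [0.6310232  0.63288601]
```

The cover evidently started a little ajar: its open stop came after 167 mm, so fully shut is about 13 mm past the start. I'll keep pushing.

Call:
play_rows --motion '[[[0, -0.01, 0, 0, 0, 0, -0.9], [0, -0.018, 0, 0, 0, 0, -0.9], [0, -0.024, 0, 0, 0, 0, -0.9], [0, -0.03, 0, 0, 0, 0, -0.9], [0, -0.034, 0, 0, 0, 0, -0.9], [0, -0.034, 0, 0, 0, 0, -0.9]]]'

```text
time_s: 38.15
ee_pos: [0.4506, -0.0388, 0.1524]
eef_rot: [3.141, 0.004, 1.571]
force: [0.2, -19.3, 1.5]
grip_width: 0.012
grip_force: 25.0
```

Call:
play_rows --motion '[[[0, -0.004, 0, 0, 0, 0, -0.9], [0, -0.008, 0, 0, 0, 0, -0.9], [0, -0.012, 0, 0, 0, 0, -0.9], [0, -0.012, 0, 0, 0, 0, -0.9]]]'

```text
time_s: 38.55
ee_pos: [0.4493, -0.0388, 0.1525]
eef_rot: [3.136, 0.004, 1.571]
force: [17.2, -18.4, -9.2]
grip_width: 0.0118
grip_force: 25.0
```

The stop is reached after 180 mm of travel. Release and retreat.

Call:
play_rows --motion '[[[0, 0.002, 0, 0, 0, 0, -0.9], [0, 0.002, 0, 0, 0, 0, -0.4], [0, 0.002, 0, 0, 0, 0, -0.4], [0, 0.002, 0, 0, 0, 0, -0.4], [0, 0.002, -0.03, 0, 0, 0, -0.4], [0, 0.002, -0.1, 0, 0, 0, -0.4], [0, 0, -0.2, 0, 0, 0, -0.4], [0, -0.1, -0.34, 0, 0, 0, -0.4], [0, -0.25, -0.45, 0, 0, 0, -0.4], [0, -0.4, -0.5, 0, 0, 0, -0.4]]]'

```text
time_s: 39.55
ee_pos: [0.3471, -0.0367, 0.2795]
eef_rot: [3.139, 0.0, 1.572]
force: [-0.5, -0.6, 0.2]
grip_width: 0.0283
grip_force: 0.0
```

```bash
python3 cov.py; python3 - <<'E'
from h import *
for n in ['scene']:
    c=grab(n);cv2.imwrite(f'pics/{n}9.png',cv2.cvtColor(c['frame'],cv2.COLOR_RGB2BGR))
E
python3 p.py .4 0 .25 0
```

```text
scene ((0.5255075693130493, -0.036626048386096954), (0.193762868642807, 0.1946299821138382), 0.6175457239151001) [0.61994208 0.62182614]
 start [0.63399297 0.63558676]
side ((0.5236579775810242, -0.034106530249118805), (0.19499026238918304, 0.1963081657886505), 0.7425825595855713) [0.61747896 0.61910298]
 start [0.6310232  0.63288601]
row [0.1472 0.2103 0.116 ] [0.0006 0.0001 0.0001] deg [0.2 0.  0. ] dist 0.07 | now [ 0.3473 -0.0368  0.2788] phi 0.02 w 0.0286
```

View pics/scene9.png

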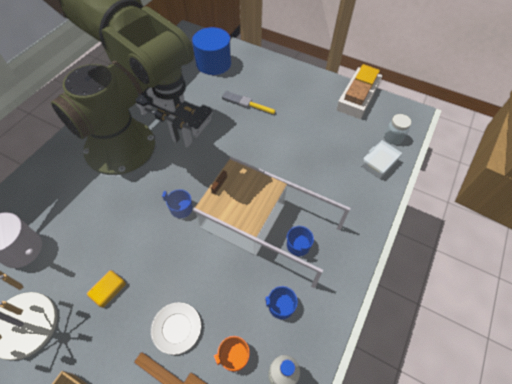

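The final view shows the cover shut at (240,195), no white cups left out, and the saucer, brush and soap where they were. Handing in.

```bash
python3 -c "
from station import workorder;print(workorder.hand_in())"
```

```text
the job is handed in; nothing more can be done
None
```

The three white cups that were out (sizes 1, 2 and 3) are nested in size order inside the caddy and the cover is slid fully shut against its stop; nothing else on the ledge was moved, and the job is handed in (no verdict came back).

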